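Close the leak tester and hold its pump at the red band

ROBOT

A 6-joint arm with a two-finger parallel gripper is mounted at the origin on a cart in front of the work surface, level with it; the furniture and walls round the work are solid. World frame = base frame: x ahead of the robot, y to its left, z up, the work surface at z = 0. Lengths are in m, angles in rad, forces in N, time in s.
With the tool pointing down it reaches from about 0.35 to 0.875 m from the base axis. Payload 15.5 kg.
Tool frame: the origin (TCP) lies on the centre line of the jaws, within the pads' length; the fingertips stand 22 mm ahead of it and the grasp point (between the pads) lies 3 mm ahead of it; z points along the fingers, y is the line along which they close (so a half turn about z gives the same grasp; the last joint's range is limited). The gripper opens to 85 mm and grips with 20 to 120 N. Pads are 22 mm wide; open, the fingers measure 114 mm over their backs; the gripper's body (76 mm by 85 mm) begins 54 mm behind the grasp point. The pads swing forward as they close: fully open they stand 13 mm farther back than shut.
Start: joints at [-1.403, 0.494, 1.345, -0, 1.302, -0.096], TCP at [0.162, -0.604, 0.215] pointing down, gripper open.
Joint ranges: [-2.91, 2.91], [-0.82, 2.16], [0.22, 2.67], [-1.22, 4.37], [0.12, 2.79], [-3.08, 3.08]. Speed limits (rad/s): [1.89, 1.89, 2.57, 3.01, 3.01, 3.01].

INTERFACE

Orientations are given as a 3x3 rotation matrix whose columns are the frame's x, y, z axes.
In Python, from station import get_state, capture, close_job gives the robot as it stands. The module is installed in compiled form; this text tells all that it offers.
- The arm moves only by the tool arm_command, never from a script. Its argument "rows" is a list of rows, each an object of numbers: "dx", "dy", "dz": the shift along the tool's x, y, z in units of 40 mm (1.0 is 40 mm); "ax", "ay", "az": the turn, a rotation vector about the tool's x, y, z in units of 5 degrees (1.0 is 5 degrees); "grip": the opening in per cent of the stroke, from 0 (shut) to 100 (fully open). In form: [{"dx": .., "dy": .., "dz": .., "ax": .., "ay": .., "az": .., "grip": ..}, ...]. A call has 1 to 20 rows; each row is the pose to reach, as a shift and turn from the pose commanded when the call began, along the tool's axes at that moment; what a row does not reach only later rows make up. A row lasts 1/8 s, in which the tool goes at most 62.5 mm and 10.7 degrees, less where a joint would pass 70% of its speed; a pose out of reach is approached as far as the arm can. A call with a gripper value outside its range is refused whole. The fingers move at their own pace and stop on an object; "squeeze" is the grip in N (left out, the last holds). Time passes only in rows, so rows that repeat a pose let the fingers close. It gives the time, the measured TCP pose, the force, the opening and the grip force at its end, in the units of the state.
- get_state(): the state, without advancing time (a new reading comes with each control period).
- capture(name): name is "side" or "top"; returns a dict with "img" (420x560x3 uint8, red, green, blue), "fx", "fy", "cx", "cy" (pixels), "rvec" (rotation vector, rad) and "tvec" (3), from world to camera coordinates, as OpenCV has them. Camera axes: x right, y down, z forward; pixel columns grow to the right and rows downward; lengths in m; the calibration is good to about 2 mm. A picture is of the moment at which its call begins. There is no depth.
- close_job(): hands the job in; it is judged then, once.
The state is a dict: "t": time; "joint_pos": joint angles; "qvel": joint speeds; "effort": joint torques, N m; "tcp_pos": TCP position; "orientation": TCP orientation; "force": force on the tool from outside, world axes, zero at the start; "moment": the same for the moment, N m; "opening": opening from 0.0 (shut) to 1.0 (fully open); "grasp_force": force on a finger pad.
Only numpy, scipy, OpenCV 4.12 (cv2) and the standard library are available. Lean on these libraries where they do the work, as an engineer would, in place of code of your own. Each camera call takes 0.05 s, during which the arm holds its last target. There are 200 camera calls.

TASK

Leak-test the canister pack that lies in the tester: first lower the open blue-framed lid gently until it is fully closed over the chamber, then take the orange spring-return pump handle and pull it straight out towards you until its black pointer stands in the red band on the scale, without pulling past the band. Finish while still holding the handle there (it springs back if let go), with the lid shut, the pack in the chamber and the other things on the bench left alone.

Things in the scene. Friction and masses are not known exactly. Their poses are not given: they have to be found in the camera images.
- tester: leak tester on a grey stand 12 mm thick, fixed to the bench. Origin on the bench; x points away from the robot (yaw within 0.3 rad), y left, z up. Right: white open chamber 100 (x) x 210 (y) mm, centred at y -45 mm, walls 6 mm, inner floor 18 mm and rim 82 mm high. Left: lying pump barrel, axis at y +115 mm, handle coming out to -x; white scale strip along x at y +148 mm, 24 mm high.
- lid_hinge (a point): middle of the lid's hinge line on the far (+x) rim of the chamber, 85 mm above the bench, at x +52 mm, y -45 mm of the tester; fixed, axes as the tester's; the hinge turns about its y axis. Keep the wrist clear of the lamp tube that hangs over the bench to the right of it (world x 0.57 to 0.63, y below 0.05, underside 0.49 m above the bench).
- lid_edge (a point): middle of the lid's front edge, on its upper (outer) face: 104 mm from the hinge line and 5 mm above it when shut. Moves with the lid.
- lid (a joint): lid angle in rad: 0 closed flat on the rim, 1.57 upright; starts open at 0.8 to 1.35. Blue frame with clear window, 104 (x) x 210 (y) x 8 mm; when shut its top is 5 mm above, its underside 3 mm below the hinge line; black tab, 70 mm wide, 17 mm out of the front edge. The stiff hinge keeps it where it is left; 1 to 2 N at the front edge moves it (push it from behind, then down from above).
- pump (a joint): how far the pump handle is pulled out, in m: 0 in (start), 0.075 at the stop. A spring pulls it back: 5.4 N at 0, rising by 0.9 N per 10 mm. It slides along the tester's -x.
- pump_grip (a point): grip point of the orange handle: an upright plate 14 mm thick (x, the pull direction), 44 mm wide (y), from 27 to 105 mm above the bench; this point is on its centre plane, 85 mm above the bench. Behind it 41 mm are free up to the barrel collar, except for the rod (top 43 mm high); barrel and collar are only 58 mm high. Moves with the handle; axes as the tester's.
- pump_pointer (a point): middle of the black pointer fin on the left side of the handle, in the handle's centre plane, 30 mm above the bench
- band (a joint): where the red band is set: the value of pump, in m, at which the pointer stands over the band's middle; set anywhere from 0.020 to 0.058; the band is 14 mm long along the scale
- band_center (a point): middle of the red band on the white scale strip, 26 mm above the bench; axes as the tester's (pulling moves the pointer to its -x)
- canister_pack: the pack under test, white with a pink cap and a blue end, 64 x 178 x 54 mm, loose in the chamber, lying along the tester's y; origin at the middle of its underside
- timer: white timer, 62 x 62 x 22 mm, loose bystander; origin under its middle
- loupe: black eye loupe, 39 x 39 x 37 mm, loose bystander; origin under its middle
- caliper: steel caliper, 61 x 200 x 12 mm, loose bystander; origin under its middle
- tube_pack_1: long white tube pack, 53 x 253 x 45 mm, loose bystander; origin under its middle

How it is judged:
By the outcome, as a careful person would: the job done as asked, in the order asked, and still so for the second after the job is handed in, while the arm keeps its last pose, push and grip.
It also fails if it takes over 51 s, if anything falls off the work surface, if the arm or the gripper's body presses on something with over 40 N, if the wrist force passes 120 N, or if a joint passes its speed limit or range.

## Working session

There is one attempt and no reset: what is moved stays moved. The work goes in short steps, Python scripts to look and compute and a tool call to move; the robot and the scene stay as the last step left them, time stands still between calls to the robot, and variables do not carry over. Pictures are saved under pics/ and viewed, at most 10 in all, crops included, and the job is handed in when it is done.

Besides the shell and the picture viewer there is one more tool, called after "Request:" as name(argument=value, ...) on one line, values as JSON. arm_command: Moves the arm, as the interface text tells. Its arguments: {"type":"object","properties":{"rows":{"type":"array"},"squeeze":{"type":"number"}},"required":["rows"]}

```bash
mkdir -p pics; python3 - <<'E'
from station import *
import cv2,pickle
s=get_state();print(s)
for n in("side","top"):
    c=capture(n);pickle.dump(c,open(n+"0.pkl","wb"));cv2.imwrite(f"pics/{n}0.png",c["img"][:,:,::-1]);print(n,c["fx"],c["rvec"],c["tvec"])
E
```

```text
{'t': 0.0, 'joint_pos': array([-1.40349691e+00,  4.94186279e-01,  1.34614282e+00,  1.35624798e-05,
        1.30248390e+00, -9.54906834e-02]), 'qvel': array([-0.0002973 , -0.00012999,  0.00062347,  0.00029875,  0.00024391,
        0.00089886]), 'effort': array([-3.11855452e-03, -8.82169676e+01, -3.83868492e+01, -5.00266360e-04,
        1.02576421e-02,  1.32120000e-06]), 'tcp_pos': array([ 0.16230947, -0.60316278,  0.21439438]), 'orientation': array([[ 9.65669884e-01,  2.59772281e-01, -1.90316700e-04],
       [ 2.59772319e-01, -9.65669141e-01,  1.20548052e-03],
       [ 1.29367461e-04, -1.21353525e-03, -9.99999255e-01]]), 'force': array([ 0.2342971 , -0.39861368, -0.78958638]), 'moment': array([0.01807252, 0.00960137, 0.00572304]), 'grasp_force': 0.0, 'opening': 0.9988432577842836}
side 444.0522087242021 [ 0.39129146 -2.56357886  1.52499616] [0.5586183  0.16086322 1.1090939 ]
top 456.2495351547043 [ 2.13562071 -2.05267831  0.25111285] [0.00627492 0.59223424 1.36333439]
```

View pics/top0.png

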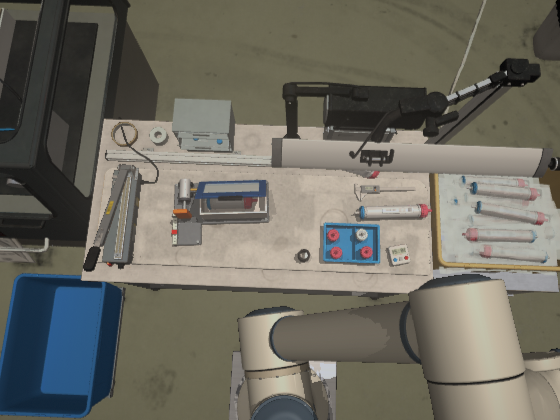

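View pics/side0.png

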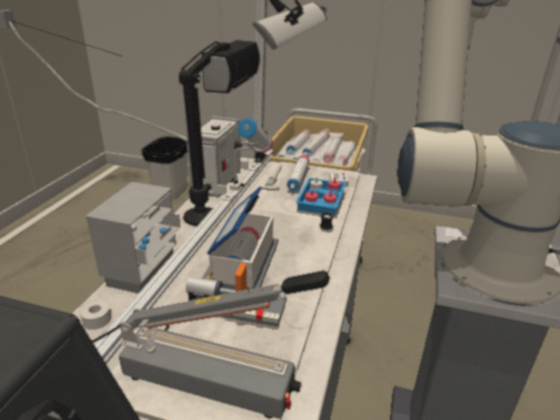

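The tester sits at about (225,205) in the top view with its lid open; the orange handle is at about (181,212) and the red band at about (174,232). In the side view the lid is at about (235,220), the handle at (241,278) and the band at (260,313). I'll zoom in.

```bash
cat > h.py <<'E'
import numpy as np,cv2
from scipy.spatial.transform import Rotation as R
def cam(c):
    K=np.array([[c["fx"],0,c["cx"]],[0,c["fy"],c["cy"]],[0,0,1.]]);return K,cv2.Rodrigues(np.array(c["rvec"],float))[0],np.array(c["tvec"],float).ravel()
def back(c,uv,z):
    K,Rm,t=cam(c);d=Rm.T@np.linalg.solve(K,[uv[0],uv[1],1]);o=-Rm.T@t;return o+d*(z-o[2])/d[2]
def proj(c,P):
    K,Rm,t=cam(c);p=(Rm@np.atleast_2d(P).T).T+t;p=(K@p.T).T;return p[:,:2]/p[:,2:]
E
python3 - <<'E'
import cv2,pickle,numpy as np
a=pickle.load(open("top0.pkl","rb"))["img"][165:265,155:285];b=pickle.load(open("side0.pkl","rb"))["img"][185:335,180:310]
a=cv2.resize(a,None,fx=6,fy=6,interpolation=cv2.INTER_CUBIC);b=cv2.resize(b,None,fx=4,fy=4,interpolation=cv2.INTER_CUBIC)
cv2.imwrite("pics/topc.png",a[:,:,::-1]);cv2.imwrite("pics/sidec.png",b[:,:,::-1])
E
```

```text
(no output)
```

View pics/topc.png

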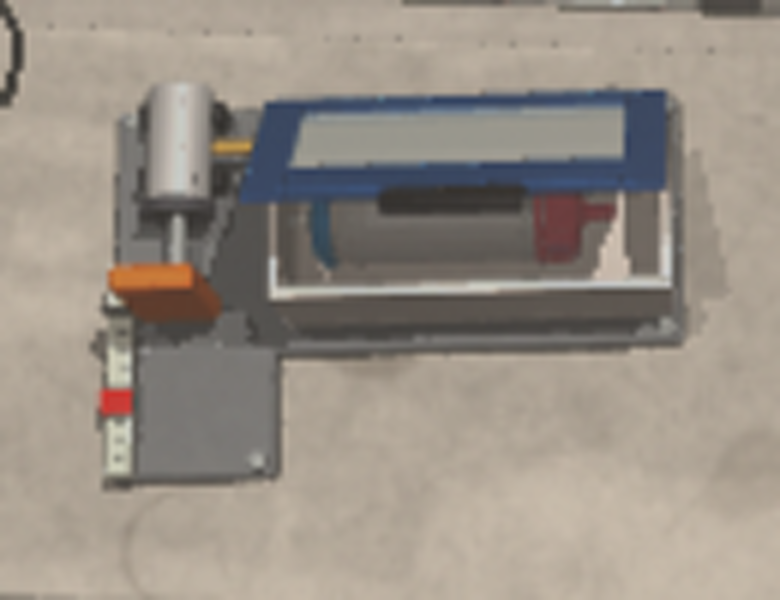

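View pics/sidec.png

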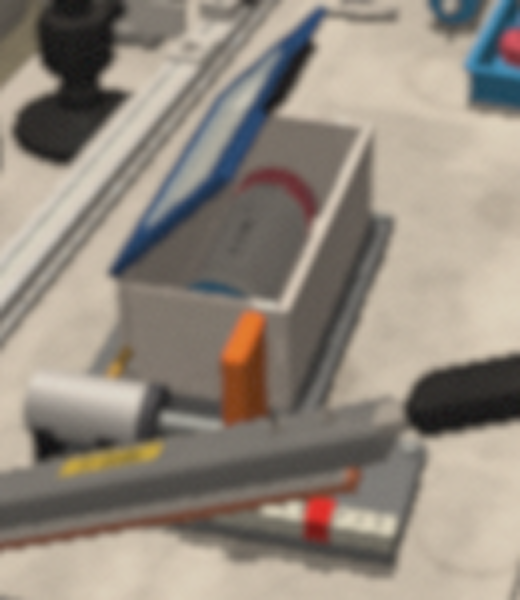

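Top crop: front rim corners at (268,297) and (673,288), handle top centre at (153,278), red band at (117,403), and the lid's free edge with its tab from (240,203) to (664,190). Side crop: lid free edge top corner at (322,12), handle top centre at about (246,335), and band top at about (320,503).

```bash
cat > fit.py <<'E'
import pickle
from h import *
from scipy.optimize import least_squares
T=pickle.load(open("top0.pkl","rb"));S=pickle.load(open("side0.pkl","rb"))
t=lambda u,v:(155+(u+.5)/6-.5,165+(v+.5)/6-.5); s=lambda u,v:(180+(u+.5)/4-.5,185+(v+.5)/4-.5)
def lid(a,r,h,y): return [.052-r*np.cos(a)+h*np.sin(a),y,.085+r*np.sin(a)+h*np.cos(a)]
def pts(p):
    x,y,yaw,a,hx,bx=p
    L=[(T,[-.05,-.15,.082],t(673,288)),(T,[-.05,.06,.082],t(268,297)),
       (T,[hx,.115,.105],t(153,278)),(T,[bx,.148,.024],t(117,403)),
       (T,lid(a,.104,.005,.06),t(240,203)),(T,lid(a,.104,.005,-.15),t(664,190)),
       (S,[-.05,.06,.082],s(285,303)),(S,[hx,.115,.105],s(246,335)),(S,[bx,.148,.024],s(320,503)),(S,lid(a,.104,.005,-.15),s(322,12)),(S,[-.05,-.15,.082],s(372,128))]
    M=R.from_euler('z',yaw).as_matrix()
    return [(c,M@np.array(q)+[x,y,0],m) for c,q,m in L]
f=lambda p:np.concatenate([proj(c,q)[0]-m for c,q,m in pts(p)])
r=least_squares(f,[.55,.2,0,1.,-.03,-.07],loss='soft_l1')
print(np.round(r.x,4));print(np.round(f(r.x).reshape(-1,2),1).tolist())
x,y,yaw,a,hx,bx=r.x;M=R.from_euler('z',yaw).as_matrix();W=lambda q:np.round(M@np.array(q)+[x,y,0],4)
print("edge",W(lid(a,.104,.005,-.045)),"hinge",W([.052,-.045,.085]),"handle",W([hx,.115,.085]),"band",W([bx,.148,.026]),"pull",hx-bx)
for k in(T,S):
    _,Rm,tt=cam(k);print(-Rm.T@tt)
E
python3 fit.py
```

```text
[ 0.6107  0.2252  0.077   0.7409 -0.0435 -0.0909]
[[-0.1, -1.6], [-0.2, -0.7], [-0.3, -0.6], [0.5, -0.9], [0.1, -0.3], [0.5, -0.6], [0.8, 2.1], [0.4, 0.2], [0.3, 2.7], [2.0, -0.1], [0.2, -1.3]]
edge [0.5929 0.1787 0.1589] hinge [0.666  0.1844 0.085 ] handle [0.5585 0.3365 0.085 ] band [0.5087 0.3658 0.026 ] pull 0.04741005185888534
[0.25227339 0.02272487 1.46468534]
[0.2884519  1.02248876 0.66282191]
```

Request:
arm_command(rows=[{"dx":10.14,"dy":-12.88,"dz":0.2,"az":-15.87,"grip":0},{"dx":10.14,"dy":-12.88,"dz":0.2,"az":-15.87,"grip":0},{"dx":10.14,"dy":-12.88,"dz":0.2,"az":-15.87,"grip":0},{"dx":10.14,"dy":-12.88,"dz":0.2,"az":-15.87,"grip":0},{"dx":10.14,"dy":-12.88,"dz":0.2,"az":-15.87,"grip":0},{"dx":10.14,"dy":-12.88,"dz":0.2,"az":-15.87,"grip":0},{"dx":10.14,"dy":-12.88,"dz":0.2,"az":-15.87,"grip":0},{"dx":10.14,"dy":-12.88,"dz":0.2,"az":-15.87,"grip":0},{"dx":10.14,"dy":-12.88,"dz":0.2,"az":-15.87,"grip":0},{"dx":10.14,"dy":-12.88,"dz":0.2,"az":-15.87,"grip":0},{"dx":10.14,"dy":-12.88,"dz":0.2,"az":-15.87,"grip":0},{"dx":11.31,"dy":-17.23,"dz":0.2,"az":-15.87,"grip":0},{"dx":11.31,"dy":-17.23,"dz":0.2,"az":-15.87,"grip":0},{"dx":11.31,"dy":-17.23,"dz":0.2,"az":-15.87,"grip":0},{"dx":11.31,"dy":-17.23,"dz":0.2,"az":-15.87,"grip":0}])

```text
validation failed for argument at $.ro...
```

Request:
arm_command(rows=[{"dx":1.2,"dy":-1.0,"dz":0.0,"ax":0,"ay":0,"az":-2,"grip":0}])

```text
t: 0.22
tcp_pos: [0.1973, -0.5541, 0.2143]
orientation: [[0.906, 0.423, -0.0], [0.423, -0.906, -0.001], [-0.001, 0.001, -1.0]]
force: [2.3, 0.1, -0.3]
opening: 0.817
grasp_force: 0.0
```

```bash
python3 -c "
from station import *
s=get_state();print(s['t'],s['tcp_pos'],s['joint_pos'])"
```

```text
0.225 [ 0.197269   -0.5541083   0.21427315] [-1.33002030e+00  4.41907491e-01  1.44086604e+00 -4.55002167e-04
  1.25802899e+00 -1.95975753e-01]
```

Request:
arm_command(rows=[{"dx":10.87,"dy":-10.16,"dz":0.2,"ax":0,"ay":0,"az":-13.87,"grip":0},{"dx":10.87,"dy":-10.16,"dz":0.2,"ax":0,"ay":0,"az":-13.87,"grip":0},{"dx":10.87,"dy":-10.16,"dz":0.2,"ax":0,"ay":0,"az":-13.87,"grip":0},{"dx":10.87,"dy":-10.16,"dz":0.2,"ax":0,"ay":0,"az":-13.87,"grip":0},{"dx":10.87,"dy":-10.16,"dz":0.2,"ax":0,"ay":0,"az":-13.87,"grip":0},{"dx":10.87,"dy":-10.16,"dz":0.2,"ax":0,"ay":0,"az":-13.87,"grip":0},{"dx":10.87,"dy":-10.16,"dz":0.2,"ax":0,"ay":0,"az":-13.87,"grip":0},{"dx":10.87,"dy":-10.16,"dz":0.2,"ax":0,"ay":0,"az":-13.87,"grip":0},{"dx":10.87,"dy":-10.16,"dz":0.2,"ax":0,"ay":0,"az":-13.87,"grip":0},{"dx":10.87,"dy":-10.16,"dz":0.2,"ax":0,"ay":0,"az":-13.87,"grip":0},{"dx":12.77,"dy":-14.23,"dz":0.2,"ax":0,"ay":0,"az":-13.87,"grip":0},{"dx":12.77,"dy":-14.23,"dz":0.2,"ax":0,"ay":0,"az":-13.87,"grip":0},{"dx":12.77,"dy":-14.23,"dz":0.2,"ax":0,"ay":0,"az":-13.87,"grip":0},{"dx":12.77,"dy":-14.23,"dz":0.2,"ax":0,"ay":0,"az":-13.87,"grip":0},{"dx":12.77,"dy":-14.23,"dz":0.2,"ax":0,"ay":0,"az":-13.87,"grip":0}])

```text
t: 2.1
tcp_pos: [0.4197, 0.1793, 0.2067]
orientation: [[-0.078, 0.997, -0.001], [0.997, 0.078, -0.0], [-0.0, -0.001, -1.0]]
force: [-0.1, -0.6, -0.0]
opening: -0.005
grasp_force: 0.0
```

Request:
arm_command(rows=[{"dx":-0.35,"dy":1.5,"dz":0,"ax":0,"ay":0,"az":0,"grip":0},{"dx":-0.35,"dy":3.0,"dz":0,"ax":0,"ay":0,"az":0,"grip":0},{"dx":-0.35,"dy":4.5,"dz":0,"ax":0,"ay":0,"az":0,"grip":0},{"dx":-0.35,"dy":4.5,"dz":0.3,"ax":0,"ay":0,"az":0,"grip":0},{"dx":-0.35,"dy":4.5,"dz":0.5,"ax":0,"ay":0,"az":0,"grip":0},{"dx":-0.35,"dy":4.5,"dz":0.7,"ax":0,"ay":0,"az":0,"grip":0},{"dx":-0.35,"dy":4.5,"dz":0.85,"ax":0,"ay":0,"az":0,"grip":0},{"dx":-0.35,"dy":4.5,"dz":1.0,"ax":0,"ay":0,"az":0,"grip":0}])

```text
t: 3.1
tcp_pos: [0.6002, 0.1794, 0.1669]
orientation: [[-0.077, 0.997, 0.0], [0.997, 0.077, 0.0], [-0.0, 0.0, -1.0]]
force: [0.5, -0.1, -1.0]
opening: 0.003
grasp_force: 0.0
```

```bash
python3 - <<'E'
from station import *
import cv2,numpy as np
a=capture("top")["img"][150:270,155:285];b=capture("side")["img"][150:300,180:330]
a=cv2.resize(a,None,fx=3,fy=3,interpolation=cv2.INTER_CUBIC);b=cv2.resize(b,(360,360),interpolation=cv2.INTER_CUBIC)
cv2.imwrite("pics/c1.png",np.hstack([a,b])[:,:,::-1])
E
```

```text
(no output)
```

View pics/c1.png

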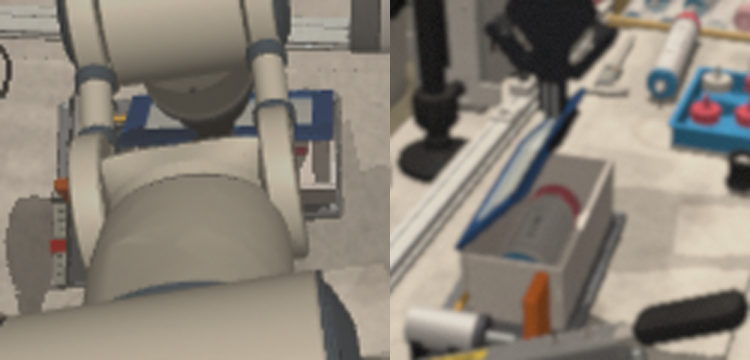

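The tip sits behind and above the lid at side crop (553,112), and the lid's free corner is at (583,92). I'll continue down along the lid's arc.

Request:
arm_command(rows=[{"dx":0,"dy":-0.1,"dz":0.15,"ax":0,"ay":0,"az":0,"grip":0},{"dx":0,"dy":-0.2,"dz":0.3,"ax":0,"ay":0,"az":0,"grip":0},{"dx":0,"dy":-0.3,"dz":0.45,"ax":0,"ay":0,"az":0,"grip":0},{"dx":0,"dy":-0.35,"dz":0.6,"ax":0,"ay":0,"az":0,"grip":0},{"dx":0,"dy":-0.4,"dz":0.75,"ax":0,"ay":0,"az":0,"grip":0},{"dx":0,"dy":-0.43,"dz":0.9,"ax":0,"ay":0,"az":0,"grip":0}])

```text
t: 3.95
tcp_pos: [0.5833, 0.178, 0.1306]
orientation: [[-0.077, 0.997, -0.0], [0.997, 0.077, -0.0], [-0.0, -0.0, -1.0]]
force: [0.3, 0.2, 0.6]
opening: -0.001
grasp_force: 0.5
```

```bash
python3 - <<'E'
from station import *
print(get_state()['force'])
import cv2,numpy as np
b=capture("side")["img"][170:290,200:310]
b=cv2.resize(b,None,fx=4,fy=4,interpolation=cv2.INTER_CUBIC)
cv2.imwrite("pics/c2.png",b[:,:,::-1])
E
```

```text
[0.27882982 0.16383593 0.59889673]
```

View pics/c2.png

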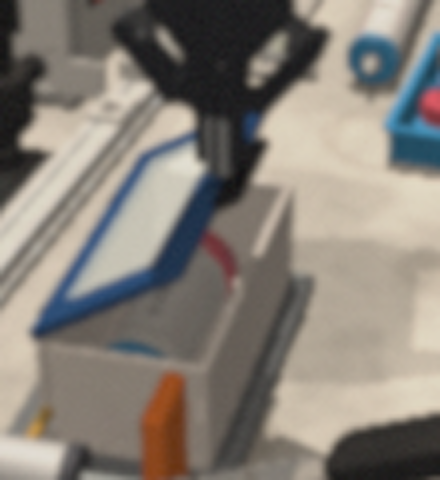

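The fingertips rest on the lid's front edge at (215,170), and the lid is now roughly 20° open. I'll keep going gently.

Request:
arm_command(rows=[{"dx":0,"dy":0,"dz":0.1,"ax":0,"ay":0,"az":0,"grip":0},{"dx":0,"dy":0,"dz":0.2,"ax":0,"ay":0,"az":0,"grip":0},{"dx":0,"dy":0,"dz":0.3,"ax":0,"ay":0,"az":0,"grip":0},{"dx":0,"dy":0,"dz":0.38,"ax":0,"ay":0,"az":0,"grip":0},{"dx":0,"dy":0,"dz":0.45,"ax":0,"ay":0,"az":0,"grip":0},{"dx":0,"dy":0,"dz":0.45,"ax":0,"ay":0,"az":0,"grip":0}])

```text
t: 4.75
tcp_pos: [0.5833, 0.178, 0.1127]
orientation: [[-0.077, 0.997, -0.0], [0.997, 0.077, -0.0], [-0.0, -0.0, -1.0]]
force: [-0.9, 0.9, -0.8]
opening: -0.002
grasp_force: 0.0
```

Request:
arm_command(rows=[{"dx":0,"dy":0,"dz":0.04,"ax":0,"ay":0,"az":0,"grip":0},{"dx":0,"dy":0,"dz":0.06,"ax":0,"ay":0,"az":0,"grip":0},{"dx":0,"dy":0,"dz":0.06,"ax":0,"ay":0,"az":0,"grip":0}])

```text
t: 5.12
tcp_pos: [0.5834, 0.178, 0.1106]
orientation: [[-0.077, 0.997, -0.0], [0.997, 0.077, -0.0], [-0.0, -0.0, -1.0]]
force: [0.2, 0.1, 0.3]
opening: -0.003
grasp_force: 0.1
```

Request:
arm_command(rows=[{"dx":0,"dy":0,"dz":0.04,"ax":0,"ay":0,"az":0,"grip":0},{"dx":0,"dy":0,"dz":0.05,"ax":0,"ay":0,"az":0,"grip":0},{"dx":0,"dy":0,"dz":0.05,"ax":0,"ay":0,"az":0,"grip":0}])

```text
t: 5.5
tcp_pos: [0.5834, 0.178, 0.1085]
orientation: [[-0.077, 0.997, -0.0], [0.997, 0.077, -0.0], [-0.0, -0.0, -1.0]]
force: [-0.4, 0.1, -0.9]
opening: 0.0
grasp_force: 0.1
```

Request:
arm_command(rows=[{"dx":0,"dy":0,"dz":0.04,"ax":0,"ay":0,"az":0,"grip":0},{"dx":0,"dy":0,"dz":0.08,"ax":0,"ay":0,"az":0,"grip":0},{"dx":0,"dy":0,"dz":0.08,"ax":0,"ay":0,"az":0,"grip":0}])

```text
t: 5.88
tcp_pos: [0.5833, 0.1781, 0.1052]
orientation: [[-0.077, 0.997, -0.0], [0.997, 0.077, -0.0], [-0.0, -0.0, -1.0]]
force: [-0.2, -0.4, -0.5]
opening: -0.0
grasp_force: 0.0
```

```bash
python3 - <<'E'
from station import *
print(get_state()['force'])
import cv2,numpy as np
b=capture("side")["img"][170:290,200:310]
b=cv2.resize(b,None,fx=5,fy=5,interpolation=cv2.INTER_CUBIC)
cv2.imwrite("pics/c3.png",b[:,:,::-1])
E
```

```text
[-0.16085711 -0.40180355 -0.53217175]
```

View pics/c3.png

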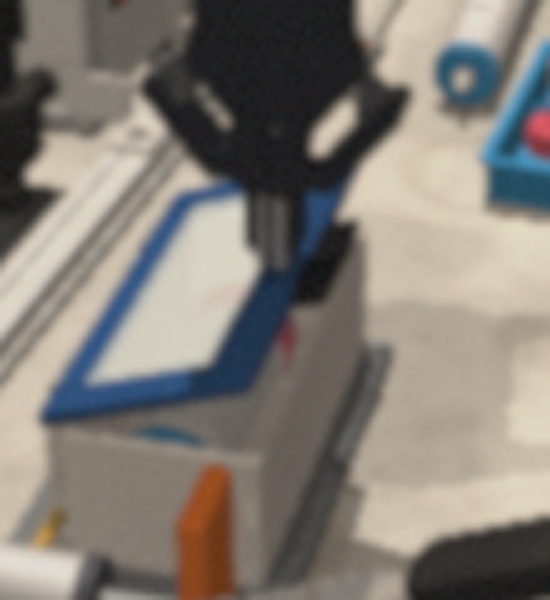

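The lid is still ajar: its front-left corner at (245,395) stands above the box corner at (265,455), and the fingertips rest on the frame at (275,265). I'll continue down and watch the force.

Request:
arm_command(rows=[{"dx":0,"dy":0,"dz":0.06,"ax":0,"ay":0,"az":0,"grip":0},{"dx":0,"dy":0,"dz":0.12,"ax":0,"ay":0,"az":0,"grip":0},{"dx":0,"dy":0,"dz":0.18,"ax":0,"ay":0,"az":0,"grip":0},{"dx":0,"dy":0,"dz":0.22,"ax":0,"ay":0,"az":0,"grip":0}])

```text
t: 6.42
tcp_pos: [0.5833, 0.1781, 0.0964]
orientation: [[-0.077, 0.997, -0.0], [0.997, 0.077, -0.0], [0.0, -0.0, -1.0]]
force: [-0.5, -0.2, 1.2]
opening: -0.001
grasp_force: 0.5
```

```bash
python3 - <<'E'
from station import *
print(get_state()['force'])
import cv2,numpy as np
b=capture("side")["img"][170:290,200:310]
a=cv2.imread("pics/c3.png")
b=cv2.resize(b,None,fx=5,fy=5,interpolation=cv2.INTER_CUBIC)
cv2.imwrite("pics/c4.png",b[:,:,::-1])
E
```

```text
[-0.50524622 -0.24451276  1.16860369]
```

Request:
arm_command(rows=[{"dx":0,"dy":0,"dz":0.05,"ax":0,"ay":0,"az":0,"grip":0},{"dx":0,"dy":0,"dz":0.1,"ax":0,"ay":0,"az":0,"grip":0},{"dx":0,"dy":0,"dz":0.1,"ax":0,"ay":0,"az":0,"grip":0}])

```text
t: 6.85
tcp_pos: [0.5833, 0.178, 0.0924]
orientation: [[-0.077, 0.997, -0.0], [0.997, 0.077, -0.0], [-0.0, -0.0, -1.0]]
force: [0.1, -0.4, -0.3]
opening: 0.001
grasp_force: 0.0
```

Request:
arm_command(rows=[{"dx":0,"dy":0,"dz":0.05,"ax":0,"ay":0,"az":0,"grip":0},{"dx":0,"dy":0,"dz":0.1,"ax":0,"ay":0,"az":0,"grip":0},{"dx":0,"dy":0,"dz":0.1,"ax":0,"ay":0,"az":0,"grip":0}])

```text
t: 7.22
tcp_pos: [0.5833, 0.1781, 0.0884]
orientation: [[-0.077, 0.997, -0.0], [0.997, 0.077, -0.0], [-0.0, -0.0, -1.0]]
force: [0.7, -0.8, 0.6]
opening: -0.004
grasp_force: 0.0
```

```bash
python3 - <<'E'
from station import *
print(get_state()['force'])
import cv2,numpy as np
b=capture("side")["img"][170:290,200:310]
b=cv2.resize(b,None,fx=5,fy=5,interpolation=cv2.INTER_CUBIC)
cv2.imwrite("pics/c5.png",b[:,:,::-1])
E
```

```text
[ 0.66341734 -0.80896185  0.56885982]
```

View pics/c5.png

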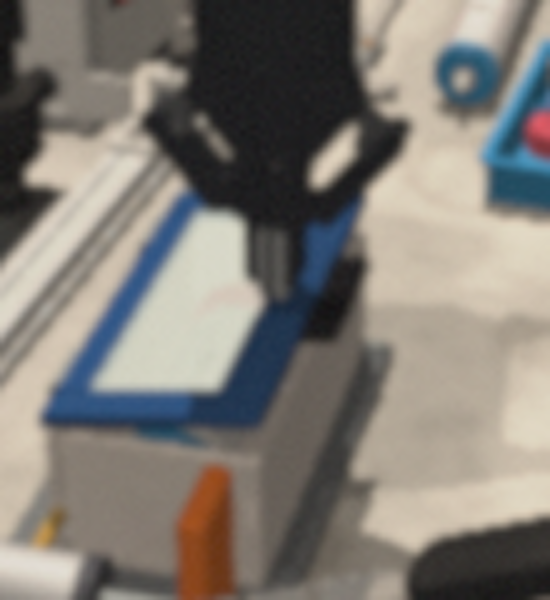

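The lid is nearly down, with a gap of roughly 6 image px at its front-left corner (265,425). Continuing.

Request:
arm_command(rows=[{"dx":0,"dy":0,"dz":0.05,"ax":0,"ay":0,"az":0,"grip":0},{"dx":0,"dy":0,"dz":0.1,"ax":0,"ay":0,"az":0,"grip":0},{"dx":0,"dy":0,"dz":0.15,"ax":0,"ay":0,"az":0,"grip":0},{"dx":0,"dy":0,"dz":0.15,"ax":0,"ay":0,"az":0,"grip":0}])

```text
t: 7.78
tcp_pos: [0.5833, 0.1781, 0.0824]
orientation: [[-0.077, 0.997, -0.0], [0.997, 0.077, -0.0], [-0.0, -0.0, -1.0]]
force: [0.0, -0.3, 0.7]
opening: 0.001
grasp_force: 0.0
```

```bash
python3 - <<'E'
import pickle
from h import *
S=pickle.load(open("side0.pkl","rb"))
for z in (.06,.075,.09,.105):print(z,(proj(S,[.583,.178,z])[0]-[200,170])*5)
M=R.from_euler('z',.077).as_matrix()
for q in ([-.05,.06,.082],[-.052,.06,.09],[-.052,.06,.105],[.05,.06,.082]):print(q,(proj(S,M@q+[.6107,.2252,0])[0]-[200,170])*5)
E
```

```text
0.06 [277.65767529 367.5789211 ]
0.075 [277.52962256 341.55189367]
0.09 [277.39982942 315.17112094]
0.105 [277.26826012 288.42934168]
[-0.05, 0.06, 0.082] [258.15128761 462.43830889]
[-0.052, 0.06, 0.09] [262.44964387 448.13499642]
[-0.052, 0.06, 0.105] [262.1928546  419.77046203]
[0.05, 0.06, 0.082] [ 40.56289118 430.43361449]
```

Request:
arm_command(rows=[{"dx":0,"dy":0,"dz":0.05,"ax":0,"ay":0,"az":0,"grip":0},{"dx":0,"dy":0,"dz":0.1,"ax":0,"ay":0,"az":0,"grip":0},{"dx":0,"dy":0,"dz":0.1,"ax":0,"ay":0,"az":0,"grip":0}])

```text
t: 8.15
tcp_pos: [0.5833, 0.1781, 0.0784]
orientation: [[-0.077, 0.997, -0.0], [0.997, 0.077, -0.0], [-0.0, -0.0, -1.0]]
force: [-0.5, 0.2, 0.6]
opening: -0.001
grasp_force: 0.0
```

Request:
arm_command(rows=[{"dx":0,"dy":0,"dz":0.04,"ax":0,"ay":0,"az":0,"grip":0},{"dx":0,"dy":0,"dz":0.08,"ax":0,"ay":0,"az":0,"grip":0},{"dx":0,"dy":0,"dz":0.08,"ax":0,"ay":0,"az":0,"grip":0}])

```text
t: 8.52
tcp_pos: [0.5834, 0.1781, 0.0752]
orientation: [[-0.077, 0.997, -0.0], [0.997, 0.077, 0.0], [0.0, -0.0, -1.0]]
force: [0.1, 0.2, 0.4]
opening: -0.002
grasp_force: 0.0
```

```bash
python3 - <<'E'
from station import *
print(get_state()['force'])
import cv2,numpy as np
b=capture("side")["img"][190:270,200:290]
b=cv2.resize(b,None,fx=7,fy=7,interpolation=cv2.INTER_CUBIC)
cv2.imwrite("pics/c6.png",b[:,:,::-1])
E
```

```text
[0.08842278 0.1744278  0.36590959]
```

View pics/c6.png

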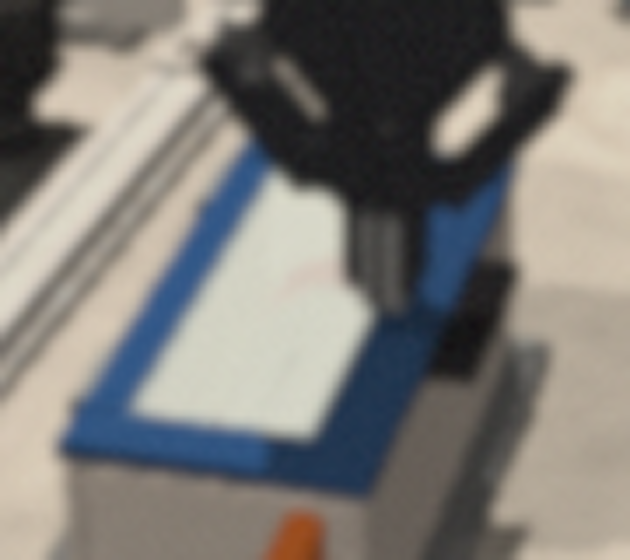

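Lid looks nearly flush: its front-left corner is at (370,490). I'll press until the force shows a firm stop.

Request:
arm_command(rows=[{"dx":0,"dy":0,"dz":0.03,"ax":0,"ay":0,"az":0,"grip":0},{"dx":0,"dy":0,"dz":0.05,"ax":0,"ay":0,"az":0,"grip":0},{"dx":0,"dy":0,"dz":0.05,"ax":0,"ay":0,"az":0,"grip":0}])

```text
t: 8.95
tcp_pos: [0.5834, 0.1781, 0.0737]
orientation: [[-0.077, 0.997, 0.0], [0.997, 0.077, 0.0], [-0.0, 0.0, -1.0]]
force: [-1.8, -0.3, 5.7]
opening: 0.0
grasp_force: 3.0
```

Request:
arm_command(rows=[{"dx":0,"dy":0,"dz":0.03,"ax":0,"ay":0,"az":0,"grip":0},{"dx":0,"dy":0,"dz":0.03,"ax":0,"ay":0,"az":0,"grip":0},{"dx":0,"dy":0,"dz":0.03,"ax":0,"ay":0,"az":0,"grip":0}])

```text
t: 9.32
tcp_pos: [0.5835, 0.1781, 0.0735]
orientation: [[-0.077, 0.997, 0.001], [0.997, 0.077, 0.0], [0.0, 0.001, -1.0]]
force: [-6.6, -1.6, 22.0]
opening: -0.004
grasp_force: 11.2
```

Firm stop at 22 N, so the lid is shut. Now I'll lift off and go over the handle, with the gripper partly open.

Request:
arm_command(rows=[{"dx":0,"dy":0,"dz":-0.5,"ax":0,"ay":0,"az":0,"grip":0},{"dx":0,"dy":0,"dz":-1.75,"ax":0,"ay":0,"az":0,"grip":60},{"dx":1.4,"dy":-0.1,"dz":-1.75,"ax":0,"ay":0,"az":0,"grip":60},{"dx":2.8,"dy":-0.2,"dz":-1.75,"ax":0,"ay":0,"az":0,"grip":60},{"dx":4.0,"dy":-0.32,"dz":-1.75,"ax":0,"ay":0,"az":0,"grip":60},{"dx":4.0,"dy":-0.32,"dz":-1.75,"ax":0,"ay":0,"az":0,"grip":60},{"dx":4.0,"dy":-0.32,"dz":-1.2,"ax":0,"ay":0,"az":0,"grip":60},{"dx":4.0,"dy":-0.32,"dz":-0.8,"ax":0,"ay":0,"az":0,"grip":60},{"dx":4.0,"dy":-0.32,"dz":-0.4,"ax":0,"ay":0,"az":0,"grip":60},{"dx":4.0,"dy":-0.32,"dz":-0.2,"ax":0,"ay":0,"az":0,"grip":60},{"dx":4.0,"dy":-0.32,"dz":-0.2,"ax":0,"ay":0,"az":0,"grip":60}])

```text
t: 10.7
tcp_pos: [0.5582, 0.3363, 0.0797]
orientation: [[-0.077, 0.997, -0.001], [0.997, 0.077, -0.0], [-0.0, -0.001, -1.0]]
force: [-0.0, -0.0, 0.6]
opening: 0.596
grasp_force: 0.0
```

```bash
python3 - <<'E'
from station import *
import pickle,cv2,numpy as np
print(get_state()['force'])
c=capture("side");pickle.dump(c,open("s2.pkl","wb"))
t=capture("top");pickle.dump(t,open("t2.pkl","wb"))
a=cv2.resize(t["img"][165:265,150:250],(390,390),interpolation=cv2.INTER_CUBIC);b=cv2.resize(c["img"][200:330,180:310],(390,390),interpolation=cv2.INTER_CUBIC)
cv2.imwrite("pics/c7.png",np.hstack([a,b])[:,:,::-1])
E
```

```text
[-0.02431132 -0.02941959  0.62329977]
```

View pics/c7.png

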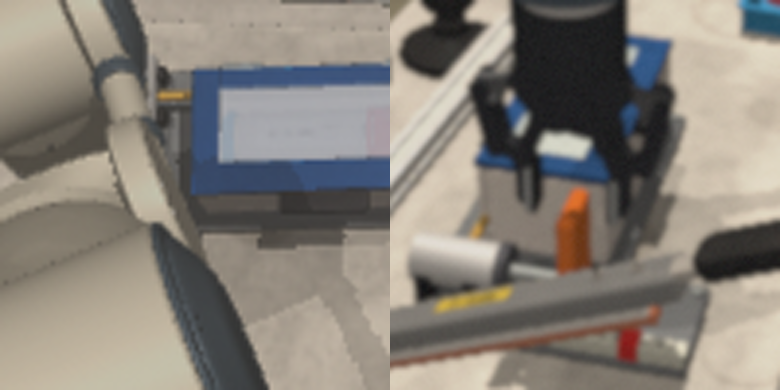

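The last picture shows the lid flush. The fingers straddle the orange plate: tips at (533,205) and (615,215), plate top at (575,195). The tips reach only just below the plate top, so I'll go 30 mm deeper and then close.

Request:
arm_command(rows=[{"dx":0,"dy":0,"dz":0.25,"ax":0,"ay":0,"az":0,"grip":60},{"dx":0,"dy":0,"dz":0.5,"ax":0,"ay":0,"az":0,"grip":60},{"dx":0,"dy":0,"dz":0.7,"ax":0,"ay":0,"az":0,"grip":60},{"dx":0,"dy":0,"dz":0.7,"ax":0,"ay":0,"az":0,"grip":60}])

```text
t: 11.3
tcp_pos: [0.5578, 0.3364, 0.0512]
orientation: [[-0.077, 0.997, -0.001], [0.997, 0.077, -0.001], [-0.001, -0.001, -1.0]]
force: [0.4, 1.2, -0.4]
opening: 0.599
grasp_force: 0.0
```

Request:
arm_command(rows=[{"dx":0,"dy":0,"dz":0,"ax":0,"ay":0,"az":0,"grip":0},{"dx":0,"dy":0,"dz":0,"ax":0,"ay":0,"az":0,"grip":0},{"dx":0,"dy":0,"dz":0,"ax":0,"ay":0,"az":0,"grip":0},{"dx":0,"dy":0,"dz":0,"ax":0,"ay":0,"az":0,"grip":0},{"dx":0,"dy":0,"dz":0,"ax":0,"ay":0,"az":0,"grip":0},{"dx":0,"dy":0,"dz":0,"ax":0,"ay":0,"az":0,"grip":0}], squeeze=60)

```text
t: 12.05
tcp_pos: [0.5592, 0.3368, 0.0526]
orientation: [[-0.077, 0.997, 0.002], [0.997, 0.077, 0.001], [0.0, 0.002, -1.0]]
force: [5.9, -0.2, 1.7]
opening: 0.158
grasp_force: 59.1
```

```bash
python3 - <<'E'
from station import *
import pickle
c=capture("side");pickle.dump(c,open("s3.pkl","wb"));t=capture("top")
import cv2,numpy as np
for n in("side0","s2","s3"):
    c=pickle.load(open(n+".pkl","rb"));i=c["img"].astype(int)
    h=cv2.cvtColor(c["img"],cv2.COLOR_RGB2HSV).astype(int)
    o=(h[...,0]>6)&(h[...,0]<16)&(h[...,1]>170)&(h[...,2]>90);r=((h[...,0]<4)|(h[...,0]>176))&(h[...,1]>190)&(h[...,2]>120)
    for m in(o,r):
        m=m.copy();m[:240]=0;m[330:]=0;m[:,:220]=0;m[:,280:]=0
        y,x=np.nonzero(m);print(n,len(x),x.mean(),y.mean(),x.min(),x.max(),y.min(),y.max())
E
```

```text
side0 199 240.63316582914572 277.09547738693465 236 245 264 289
side0 28 259.2142857142857 313.0 257 261 310 316
s2 198 240.68686868686868 277.2929292929293 236 245 264 289
s2 29 259.0689655172414 314.2758620689655 257 261 311 318
s3 144 239.42361111111111 277.3263888888889 236 245 263 289
s3 28 259.0357142857143 314.32142857142856 257 261 310 318
```

```bash
python3 - <<'E'
import pickle
from h import *
T=pickle.load(open("top0.pkl","rb"));S=pickle.load(open("side0.pkl","rb"))
M=R.from_euler('z',.077).as_matrix();o=np.array([.6107,.2252,0])
h=cv2.cvtColor(T["img"],cv2.COLOR_RGB2HSV).astype(int)
m=((h[...,0]<5)|(h[...,0]>175))&(h[...,1]>170);m[:222]=0;m[242:]=0;m[:,:168]=0;m[:,185:]=0
y,x=np.nonzero(m);w=h[...,1][m];print("top red",len(x),x.mean(),y.mean(),x.min(),x.max(),y.min(),y.max())
for z in(.024,.026):print(M.T@(back(T,(x.mean(),y.mean()),z)-o))
g=h[...,2];mo=(h[...,0]>5)&(h[...,0]<17)&(h[...,1]>170);mo[:205]=0;mo[222:]=0;mo[:,:168]=0;mo[:,195:]=0
for r in range(206,222):
    xs=np.nonzero(mo[r])[0]
    if len(xs):print(r,xs.min(),xs.max(),g[r,xs].tolist())
# strip ends, for scale: side image band
for z in(.015,.020,.024):print("side",M.T@(back(S,(259.2,313.),z)-o))
E
```

```text
top red 18 173.83333333333334 231.33333333333334 172 176 230 233
[-0.0925417   0.15027406  0.024     ]
[-0.09293095  0.14982348  0.026     ]
209 182 185 [173, 196]
210 174 186 [198, 198, 199, 199, 198, 199, 199, 199, 199, 199, 199, 198, 194]
211 174 186 [199, 198, 198, 199, 199, 199, 197, 198, 199, 198, 199, 199, 193]
212 174 186 [190, 189, 189, 189, 189, 187, 181, 186, 186, 187, 186, 186, 181]
side [-0.08697479  0.13862257  0.015     ]
side [-0.08830994  0.14387936  0.02      ]
side [-0.08937806  0.14808479  0.024     ]
```

Gripped at about 13.4 mm opening with a 59 N squeeze. Both cameras put the pull at about 0.048 m. I'll pull straight along -y of the tool, slowly.

Request:
arm_command(rows=[{"dx":0,"dy":-0.15,"dz":0,"ax":0,"ay":0,"az":0,"grip":0},{"dx":0,"dy":-0.3,"dz":0,"ax":0,"ay":0,"az":0,"grip":0},{"dx":0,"dy":-0.45,"dz":0,"ax":0,"ay":0,"az":0,"grip":0},{"dx":0,"dy":-0.6,"dz":0,"ax":0,"ay":0,"az":0,"grip":0},{"dx":0,"dy":-0.75,"dz":0,"ax":0,"ay":0,"az":0,"grip":0},{"dx":0,"dy":-0.9,"dz":0,"ax":0,"ay":0,"az":0,"grip":0},{"dx":0,"dy":-1.0,"dz":0,"ax":0,"ay":0,"az":0,"grip":0},{"dx":0,"dy":-1.1,"dz":0,"ax":0,"ay":0,"az":0,"grip":0},{"dx":0,"dy":-1.15,"dz":0,"ax":0,"ay":0,"az":0,"grip":0},{"dx":0,"dy":-1.2,"dz":0,"ax":0,"ay":0,"az":0,"grip":0},{"dx":0,"dy":-1.2,"dz":0,"ax":0,"ay":0,"az":0,"grip":0}])

```text
t: 13.52
tcp_pos: [0.512, 0.3335, 0.0527]
orientation: [[-0.077, 0.997, 0.003], [0.997, 0.077, 0.001], [0.001, 0.003, -1.0]]
force: [9.0, 1.0, -2.4]
opening: 0.155
grasp_force: 58.7
```

```bash
python3 - <<'E'
from station import *
import pickle
from h import *
c=capture("side");t=capture("top");pickle.dump((c,t),open("s4.pkl","wb"))
s=get_state();M=R.from_euler('z',.077).as_matrix();o=np.array([.6107,.2252,0])
print(s['tcp_pos'],M.T@(s['tcp_pos']-o),s['force'],s['grasp_force'],s['opening'])
s0=pickle.load(open("side0.pkl","rb"));S3=pickle.load(open("s3.pkl","rb"))
for k in(S3,c):
    h=cv2.cvtColor(k["img"],cv2.COLOR_RGB2HSV).astype(int)
    m=(h[...,0]>6)&(h[...,0]<16)&(h[...,1]>170)&(h[...,2]>90);m[:240]=0;m[330:]=0;m[:,:225]=0;m[:,290:]=0
    n,l,st,ce=cv2.connectedComponentsWithStats(m.astype(np.uint8));print([(x.tolist(),e.round(1).tolist()) for x,e in zip(st[1:],ce[1:]) if x[4]>15])
    r=((h[...,0]<4)|(h[...,0]>176))&(h[...,1]>170)&(h[...,2]>90);r[:300]=0;r[330:]=0;r[:,:240]=0;r[:,280:]=0
    y,x=np.nonzero(r);print("red",len(x),x.mean(),y.mean())
# expected side px shift of handle centre for pulls
for p in(.044,.048,.052):print(p,proj(s0,[M@[-.0435-p,.115,.07]+o])-proj(s0,[M@[-.0435,.115,.07]+o]))
for u in(x0:=range(250,272)):pass
g=cv2.cvtColor(c["img"],cv2.COLOR_RGB2GRAY);print(c["img"][302:322,250:272].sum(2)//3)
E
```

```text
[0.51202295 0.33348668 0.05270712] [-0.09005483  0.11555645  0.05270712] [ 9.57263273  1.27788568 -2.95918504] 58.69525909423828 0.15596945287705072
[([236, 263, 10, 27, 144], [239.4, 277.3])]
red 42 259.04761904761904 314.0
[([259, 266, 8, 20, 106], [262.2, 275.6])]
red 32 259.21875 314.9375
0.044 [[20.43852962  3.18551342]]
0.048 [[22.31391976  3.47780844]]
0.052 [[24.19222949  3.77055851]]
[[ 78  77  76  78  77  78  78  79  81  82  84  87  88  93 100 107 112 107
   97  90  95 103]
 [ 79  79  81  82  84  86  87  91  95 100 103 105 108 111 120 126 126 116
  104  96 102 107]
 [ 89  91  96  99 102 104 107 109 113 117 119 121 120 122 127 128 122 111
  100  97 102 111]
 [108 110 114 118 118 120 119 119 122 122 121 121 120 117 117 115 105  97
   94  96 105 112]
 [119 120 121 123 123 121 119 118 116 115 111 108 105 101 100  96  88  84
   88  98 107 113]
 [121 117 116 114 111 110 106 103 100  96  93  92  89  86  85  80  79  81
   89  99 110 114]
 [106 104  99  95  94  91  87  86  83  81  77  80  79  77  72  72  72  75
   85  95 108 111]
 [ 89  90  88  88  84  81  76  72  67  67  69  73  76
[... 456 characters left out ...]
5  76  90 107 114 115 122 125
  121 115 114 120]
 [116 119 119 119 113 103  80  64  58  59  66  78  96 115 124 125 126 126
  121 117 118 124]
 [113 115 114 114 111 101  79  64  60  62  61  74  98 116 124 126 123 126
  123 124 125 128]
 [105 108 107 110 110  99  77  61  59  59  60  74  94 110 117 119 119 121
  123 124 126 123]
 [ 91  92  97 100  99  92  76  65  62  61  63  73  92 107 115 115 116 117
  117 119 118 118]
 [ 78  80  84  86  86  85  76  68  65  64  64  72  91 104 111 114 112 114
  114 113 114 115]
 [ 75  76  76  75  75  74  73  71  69  67  67  70  84  95 102 104 104 104
  106 108 113 112]
 [ 90  85  80  77  77  75  74  70  68  70  67  71  76  81  87  88  89  91
   94  98 102 103]]
```

```bash
python3 - <<'E'
import pickle
from h import *
c,t=pickle.load(open("s4.pkl","rb"));M=R.from_euler('z',.077).as_matrix();o=np.array([.6107,.2252,0])
P=lambda *q:proj(c,[M@np.array(q)+o])[0].round(1)
for y,z in((.140,.03),(.145,.03),(.148,.026),(.155,.024),(.160,.02)):print(y,z,P(-.0901,y,z),P(-.0831,y,z))
i=c["img"];print(*[[tuple(map(int,p)) for p in i[r,255:264]] for r in(307,309,311,313,315,317)],sep="\n")
h=cv2.cvtColor(t["img"],cv2.COLOR_RGB2HSV).astype(int);print(t["img"][226:236,170:180].tolist()[4][:6])
E
```

```text
0.14 0.03 [260.5 308.2] [257.2 307.7]
0.145 0.03 [259.9 309.8] [256.6 309.3]
0.148 0.026 [259.6 312.3] [256.3 311.7]
0.155 0.024 [258.7 315.4] [255.4 314.8]
0.16 0.02 [258.1 318.5] [254.8 317.9]
[(128, 108, 96), (126, 102, 90), (126, 98, 85), (125, 96, 81), (123, 90, 76), (122, 87, 72), (122, 85, 69), (120, 82, 65), (117, 79, 62)]
[(113, 73, 58), (109, 68, 53), (107, 63, 47), (102, 58, 43), (99, 58, 44), (105, 59, 43), (112, 61, 47), (114, 64, 52), (101, 62, 51)]
[(111, 97, 87), (107, 73, 65), (99, 47, 42), (79, 32, 28), (75, 28, 26), (103, 30, 27), (126, 31, 27), (132, 43, 40), (122, 65, 58)]
[(116, 97, 87), (112, 67, 61), (99, 39, 36), (88, 26, 27), (104, 28, 29), (127, 28, 25), (135, 36, 33), (135, 62, 56), (128, 91, 82)]
[(126, 97, 86), (125, 62, 55), (124, 36, 33), (123, 27, 26), (128, 26, 25), (134, 34, 30), (138, 51, 46), (135, 81, 72), (133, 113, 100)]
[(122, 92, 83), (123, 58, 52), (124, 31, 29), (125, 28, 26), (124, 28, 25), (124, 31, 27), (123, 53, 46), (121, 85, 76), (122, 110, 99)]
[[158, 149, 132], [157, 148, 131], [152, 143, 127], [150, 141, 125], [125, 118, 105], [131, 122, 109]]
```

Request:
arm_command(rows=[{"dx":0,"dy":-0.03,"dz":0,"ax":0,"ay":0,"az":0,"grip":0},{"dx":0,"dy":-0.03,"dz":0,"ax":0,"ay":0,"az":0,"grip":0},{"dx":0,"dy":-0.03,"dz":0,"ax":0,"ay":0,"az":0,"grip":0},{"dx":0,"dy":-0.03,"dz":0,"ax":0,"ay":0,"az":0,"grip":0}])

```text
t: 14.12
tcp_pos: [0.5109, 0.3334, 0.0527]
orientation: [[-0.077, 0.997, 0.003], [0.997, 0.077, 0.001], [0.001, 0.003, -1.0]]
force: [9.7, 1.9, -3.4]
opening: 0.16
grasp_force: 58.7
```

```bash
python3 - <<'E'
from station import *
c=capture("side")["img"]
for r in(310,311,312,313,314):print([int(p[0]) for p in c[r,254:266]],[int(p[1]) for p in c[r,254:266]])
s=get_state();print(s['tcp_pos'],s['grasp_force']);print(close_job())
E
```

```text
[118, 110, 108, 111, 105, 84, 85, 107, 118, 110, 91, 75] [96, 84, 68, 53, 45, 40, 39, 44, 49, 55, 64, 67]
[124, 111, 110, 116, 100, 77, 90, 118, 129, 125, 109, 97] [115, 96, 71, 48, 32, 28, 29, 35, 42, 65, 82, 89]
[124, 113, 114, 115, 95, 79, 101, 127, 135, 131, 123, 113] [119, 97, 67, 43, 31, 26, 25, 32, 53, 82, 104, 107]
[127, 120, 123, 116, 97, 89, 112, 132, 135, 128, 122, 119] [120, 97, 67, 39, 32, 24, 27, 38, 61, 91, 107, 113]
[128, 128, 129, 123, 108, 110, 124, 136, 135, 130, 127, 125] [119, 100, 67, 39, 27, 29, 29, 43, 70, 100, 118, 120]
[0.51088676 0.33337043 0.05269777] 58.7098628282547
the job is handed in; nothing more can be done
None
```

The job is handed in: the lid closed to a firm stop, and the gripper still holds the pump handle about 48 mm out. In the last side image the pointer stands near the middle of the red band. I had no picture views left for a final look at the pack and bench, and the verdict was not returned.

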